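Start the magnet check on the pulse generator tester

TASK

Start the magnet check on the modular tester: first push the raised far end of the rocker fully down to switch it on, then press the round key fully in to arm it, then press the long bar key fully down, and finish while still holding the bar down with your fingers. Leave the square key unpressed, and do not pick up, carry or shift the small items lying on and around the tester.

Things in the scene. Friction and masses are not known exactly. Their poses are not given: they have to be found in the camera images.
- chassis: the tester: fixed grey chassis 260 (x) x 390 (y) x 22 mm, origin at its underside's centre on the counter, +x away from the robot; yaw varies. Four fixed aluminium modules 100 (x) x 74 (y) x 40 mm stand along its y axis, in line with it, 88 mm apart, tops 62 mm above the counter, in an order that varies, each with one black control; 80 mm ledges before and behind them carry loose items
- rocker_pad (a point): point on top of the raised far (chassis +x) wing of the rocker, about 20 mm out from the hinge, mid-width. The rocker is a V-shaped paddle, its two wings each 30 (x) x 32 (y) mm, hinged in the middle along chassis y. At first the near wing is level and the far one slopes up 23 deg, its end 91 mm above the counter; when over, the far wing's top is level at 80 mm
- rocker (a joint): rocker angle: about 0 (up to 0.03) at the start, 0.40 rad when the raised far wing has been pushed fully down to its stop. Stiff by friction (0.06 N m, i.e. 3 to 6 N on the wing); stays where it is left.
- round_top (a point): centre of the top of the round key, a cylinder 36 mm in diameter; top 84 mm above the counter when out, 74 mm when in.
- round (a joint): travel of the round latch key in m: 0 out (starts 0 to 0.001), 0.010 fully in on its stop; takes about 3 N and stays in where it is left (no spring).
- bar_top (a point): centre of the top of the long bar key, 20 (chassis x) x 62 (y) mm; top 84 mm above the counter when out, 74 mm when fully down.
- bar (a joint): travel of the bar key in m: 0 up, 0.010 fully down on its stop; a spring (1 N at the start, 6 N fully down) lifts it again when released.
- square_top (a point): centre of the top of the square key, 34 x 34 mm, top 84 mm above the counter; not to be pressed.
- square (a joint): travel of the square key in m: 0 out, 0.010 in; takes about 3 N and stays in.
- generator: polished titanium pulse generator, a flat D-shaped can 47 x 46 x 8 mm with a clear header, lying on the chassis ledge nearer the robot; origin at the middle of its underside. Loose; leave it where it lies.
- boot: blue silicone lead boot, a tapered sleeve 18 mm across and 24 mm tall, standing on the ledge nearer the robot; origin at the middle of its underside. Loose; leave it where it lies.
- tweezers: chrome tweezers about 115 mm long, 5 mm thick, lying on the ledge nearer the robot; origin at the middle of its underside. Loose; leave it where it lies.
- wand: black anodised magnet wand, 145 mm long with a 48 mm round head, 14 mm thick, lying on the ledge farther from the robot; origin at the middle of its underside. Loose; leave it where it lies.
- gauge: steel ring gauge, 40 mm across, 12 mm tall, lying on the ledge farther from the robot; origin at the middle of its underside. Loose; leave it where it lies.
- jar: small glass sample jar, 48 mm across, 55 mm tall, standing on the counter to the left of the tester; origin at the middle of its underside. Loose; leave it where it lies.
- driver: screwdriver about 150 mm long, lying on the counter to the right of the tester; origin at the middle of its underside. Loose; leave it where it lies.

How it is judged:
On the way, in this order (a step that is already met when the one before it is completed fails the run):
1. the rocker is pushed over to its on side (value of joint rocker above 0.34 rad), for 0.1 s.
2. the round key is pressed in (value of joint round above 0.008 m and value of joint rocker above 0.34 rad), for 0.1 s.
3. the bar key is held down by the fingers (value of joint bar above 0.007 m and contact force between the fingers and bar above 1 N), for 0.2 s.
At the end, for the whole second after the job is handed in: The rocker is over (above 0.34 of 0.40 rad), the round key is in (above 8 of 10 mm), the fingers hold the bar key down (above 7 of 10 mm, pressing with more than 1 N), and the square key is out (under 3 mm). The program ends holding the bar (all of step 2 and all of step 3 and value of joint square below 0.003 m); the arm keeps its last pose, push and grip.
It fails at once if the round key is pressed before the rocker is over (value of joint round above 0.004 m and value of joint rocker below 0.3 rad).
It fails at once if the bar key is pressed before the round key is in (value of joint bar above 0.004 m and value of joint round below 0.007 m).
It fails at once if the square key is pressed (value of joint square above 0.003 m).
It fails at once if a loose item is lifted, carried or shifted by more than 15 mm (distance of any of generator, boot, tweezers, wand, gauge, jar, driver from where it was at the start of the episode above 0.015 m).
It also fails if it takes over 42 s, if anything falls off the work surface, if the arm or the gripper's body presses on something with over 40 N, if the wrist force passes 120 N, or if a joint passes its speed limit or range.

ROBOT

A 6-joint arm with a two-finger parallel gripper is mounted at the origin on the work surface. World frame = base frame: x ahead of the robot, y to its left, z up, the work surface at z = 0. Lengths are in m, angles in rad, forces in N, time in s.
With the tool pointing down it reaches from about 0.35 to 0.975 m from the base axis. Payload 4.9 kg.
Tool frame: the origin (TCP) lies at the very end of the fingers, on their centre line; the grasp point (between the pads) lies 19 mm behind it; z points along the fingers, y is the line along which they close (so a half turn about z gives the same grasp; the last joint's range is limited). The gripper opens to 85 mm and grips with 20 to 120 N. Pads are 22 mm wide; open, the fingers measure 114 mm over their backs; the gripper's body (76 mm by 85 mm) begins 54 mm behind the grasp point. The pads swing forward as they close: fully open they stand 13 mm farther back than shut.
Start: joints at [-1.272, 0.053, 1.613, -0, 1.476, -0.119], TCP at [0.254, -0.571, 0.194] pointing down, gripper open.
Joint ranges: [-3.01, 3.01], [-1.01, 2.22], [0.06, 2.58], [-1.02, 4.17], [0.09, 2.62], [-3.14, 3.14]. Speed limits (rad/s): [2.57, 2.57, 3.14, 3.14, 3.14, 3.14].

INTERFACE

Orientations are given as a rotation vector (axis times angle).
In Python, from station import * gives the robot as it stands.
- The arm moves only by the shell command python3 -m crank 'ROWS' [OPENING] [FORCE]. ROWS is JSON, a list of rows, each an object with "offset": the shift along the tool's x, y, z in m, a list of three; "twist": the turn, a rotation vector about the tool's x, y, z in degrees, a list of three. In form: [{"offset": [x, y, z], "twist": [rx, ry, rz]}, ...]. A call has 1 to 20 rows; each row is the pose to reach, as a shift and turn from the pose commanded when the call began, along the tool's axes at that moment; what a row does not reach only later rows make up. A row lasts 1/8 s, in which the tool goes at most 62.5 mm and 10.7 degrees, less where a joint would pass 70% of its speed; a pose out of reach is approached as far as the arm can. A call with a gripper value outside its range is refused whole. OPENING is the opening, from 0 (shut) to 1 (fully open), set as the call begins (- or left out, the last holds). The fingers move at their own pace and stop on an object; FORCE is the grip in N (left out, the last holds). Time passes only in rows, so rows that repeat a pose let the fingers close. It gives the time, the measured TCP pose, the force, the opening and the grip force at its end, in the units of the state.
- get_obs(): the state, without advancing time (a new reading comes with each control period).
- get_image(name): name is "scene" or "side" or "wrist"; returns the picture (400x640x3 uint8, red, green, blue); there is no depth.
- get_calibration(name): a dict with "intrinsics" (3x3 intrinsics, pixels), "k1" (the pictures are not rectified: a ray, as slopes to the right and down, at radius r is drawn at 1 + k1 r^2 times it, then the intrinsics apply), "world_from_camera" (4x4, takes a point from camera to world coordinates); the wrist camera has in their place "tool_from_camera" (4x4, takes a point from camera to tool coordinates, whose origin is the TCP and whose axes are the flange's). Camera axes: x right, y up, looking along -z (the intrinsics and any distortion apply to the point x, -y, -z); pixel columns grow to the right and rows downward; lengths in m; the calibration is good to about 2 mm. A picture is of the moment at which its call begins: read the wrist's pose just before it. get_calibration takes no time and is no camera call.
- finish_job(): hands the job in; it is judged then, once.
Trained networks look in the newest picture that a camera, given by its name, has taken for a name from the list of things; names that differ only in an ending like _2 or _b are one class to them, and where a whole thing is asked for, a point or a joint stands for the part that bears it (a point fixed in the world has none). Each returns a list of dicts, best first, with "confidence" (0 to 1); they miss things now and then, are a little off and sometimes report something else, mostly with a low value. They report only what shows in the picture. A call takes as long as a camera call.
- cut_out(query, camera): "region" (400x640 bool, what is visible of it) and "rect" ([centre column, centre row, width, height] in pixels, round what is visible of it).
The state is a dict: "t": time; "q": joint angles; "dq": joint speeds; "effort": joint torques, N m; "tool_pos": TCP position; "tool_rot": TCP orientation; "contact_force": force on the tool from outside, world axes, zero at the start; "wrist_torque": the same for the moment, N m; "opening": finger opening in m; "grip_force": force on a finger pad.
Only numpy, scipy, OpenCV 4.12 (cv2) and the standard library are available. Lean on these libraries where they do the work, as an engineer would, in place of code of your own. Each camera call takes 0.05 s, during which the arm holds its last target. There are 200 camera calls.

## Working session

There is one attempt and no reset: what is moved stays moved. The work goes in short steps, Python scripts to look and compute and a shell command to move; the robot and the scene stay as the last step left them, time stands still between calls to the robot, and variables do not carry over. Pictures are saved under pics/ and viewed, at most 10 in all, crops included, and the job is handed in when it is done.

```bash
mkdir -p pics
cat > h.py <<'E'
from station import *
import numpy as np, cv2
from scipy.spatial.transform import Rotation as R
def ray(cam,uv,pose=None):
    c=get_calibration(cam);K=np.array(c["intrinsics"]);k=c["k1"]
    d=np.array([(uv[0]-K[0,2])/K[0,0],(uv[1]-K[1,2])/K[1,1]]);s=d.copy()
    for _ in range(20): s=d/(1+k*(s@s))
    T=np.array(c["world_from_camera"])
    v=T[:3,:3]@np.array([s[0],-s[1],-1]);return T[:3,3],v
def atz(cam,uv,z):
    o,v=ray(cam,uv);return o+v*(z-o[2])/v[2]
E
python3 - <<'E'
from h import *
for cam in ("scene","side"):
    im=get_image(cam);cv2.imwrite(f"pics/{cam}0.png",im[:,:,::-1])
    print(cam,np.round(get_calibration(cam)["world_from_camera"],3).tolist())
    for q,z in (("rocker_pad",.08),("round_top",.084),("bar_top",.084),("square_top",.084)):
        for r in cut_out(q,cam)[:2]:
            c=r["rect"];print(q,round(r["confidence"],2),np.round(c,1),np.round(atz(cam,c[:2],z),3))
o=get_obs();print(o["tool_pos"],o["tool_rot"],R.from_rotvec(o["tool_rot"]).as_matrix().round(3).tolist(),o["t"])
E
```

```text
scene [[0.414, -0.583, 0.699, 1.488], [0.91, 0.274, -0.31, -0.42], [-0.011, 0.765, 0.644, 0.893], [0.0, 0.0, 0.0, 1.0]]
rocker_pad 0.42 [344.4 185.6  21.7  11.2] [0.589 0.048 0.08 ]
rocker_pad 0.23 [321.3 196.8  16.6  12.4] [ 0.605 -0.029  0.08 ]
bar_top 0.69 [322.8 198.9  17.5   9.9] [ 0.619 -0.031  0.084]
square_top 0.69 [293.7 211.2  21.2  17.5] [ 0.632 -0.12   0.084]
side [[-0.991, 0.072, -0.112, 0.463], [-0.133, -0.558, 0.819, 0.847], [-0.003, 0.827, 0.563, 0.678], [0.0, 0.0, 0.0, 1.0]]
rocker_pad 0.61 [312.8 218.4  24.2   9. ] [0.579 0.059 0.08 ]
round_top 0.61 [317.2 242.8  13.9  12.3] [0.556 0.15  0.084]
round_top 0.51 [306.6 183.1  16.5  15.2] [ 0.616 -0.088  0.084]
bar_top 0.49 [309.  197.1   4.7  21.2] [ 0.6   -0.023  0.084]
square_top 0.68 [305.9 181.9  11.9  11.3] [ 0.619 -0.094  0.084]
square_top 0.35 [315.7 244.9  14.2  14.1] [0.558 0.158 0.084]
[ 0.25357704 -0.57121698  0.19406154] [-3.07325050e+00 -6.51470918e-01 -1.00038059e-05] [[0.914, 0.406, -0.0], [0.406, -0.914, 0.0], [0.0, -0.0, -1.0]] 0.5
```

View pics/scene0.png

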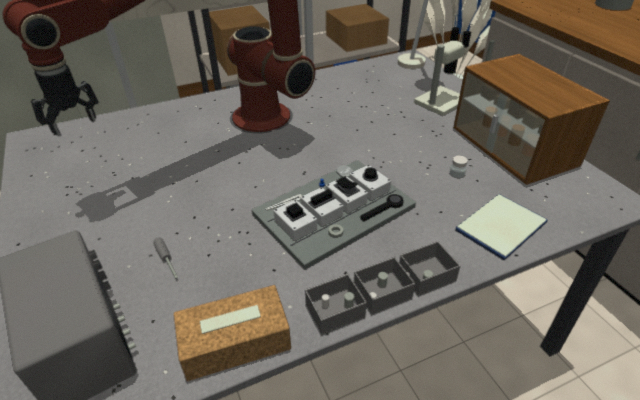

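View pics/side0.png

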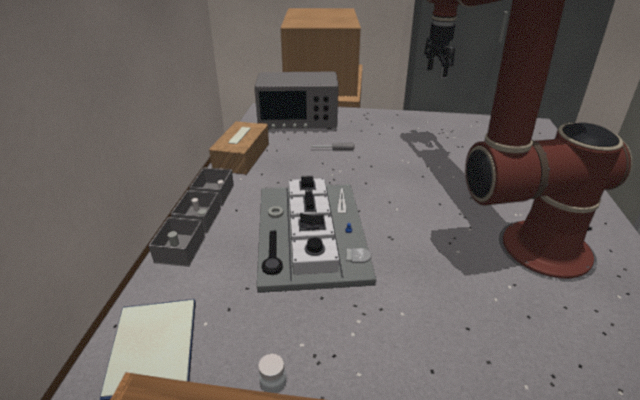

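Scene picture: the modules from right (−y) to left run square (294,211), bar (322,198), rocker (346,186), round (371,174). The side view agrees: square (307,182), bar (309,200), rocker (313,220), round (315,243). Yaw is about 14°. Next I'll go over the tester with the wrist camera.

Run:
```python
from h import *
c=get_calibration("wrist");T=np.array(c["tool_from_camera"]);print(T.round(3).tolist(),np.array(c["intrinsics"]).round(0).tolist(),c["k1"])
o=get_obs();M=R.from_rotvec(o["tool_rot"]).as_matrix()
print(M.T@(np.array([.52,.02,.34])-o["tool_pos"]))
```

```text
[[0.001, 0.961, 0.275, 0.071], [1.0, -0.0, -0.001, -0.001], [-0.001, 0.275, -0.961, -0.179], [0.0, 0.0, 0.0, 1.0]] [[287.0, 0.0, 325.0], [0.0, 287.0, 201.0], [0.0, 0.0, 1.0]] 0.015027443440475926
[ 0.48338576 -0.43227936 -0.14590926]
```

```bash
python3 -m crank '[{"offset":[0.47,-0.415,-0.006],"twist":[0,0,10]},{"offset":[0.47,-0.415,-0.006],"twist":[0,0,10]},{"offset":[0.47,-0.415,-0.006],"twist":[0,0,10]},{"offset":[0.47,-0.415,-0.006],"twist":[0,0,10]},{"offset":[0.47,-0.415,-0.006],"twist":[0,0,10]},{"offset":[0.47,-0.415,-0.006],"twist":[0,0,10]},{"offset":[0.47,-0.415,-0.006],"twist":[0,0,10]},{"offset":[0.47,-0.415,-0.006],"twist":[0,0,10]},{"offset":[0.47,-0.415,-0.006],"twist":[0,0,10]},{"offset":[0.47,-0.415,-0.006],"twist":[0,0,10]},{"offset":[0.47,-0.415,-0.006],"twist":[0,0,10]},{"offset":[0.47,-0.415,-0.006],"twist":[0,0,10]},{"offset":[0.47,-0.415,-0.006],"twist":[0,0,10]},{"offset":[0.47,-0.415,-0.006],"twist":[0,0,10]}]' 0
cat >> h.py <<'E'
def wray(uv,o):
    c=get_calibration("wrist");K=np.array(c["intrinsics"]);k=c["k1"]
    d=np.array([(uv[0]-K[0,2])/K[0,0],(uv[1]-K[1,2])/K[1,1]]);s=d.copy()
    for _ in range(20): s=d/(1+k*(s@s))
    W=np.eye(4);W[:3,:3]=R.from_rotvec(o["tool_rot"]).as_matrix();W[:3,3]=o["tool_pos"]
    T=W@np.array(c["tool_from_camera"])
    return T[:3,3],T[:3,:3]@np.array([s[0],-s[1],-1])
def watz(uv,z,o):
    p,v=wray(uv,o);return p+v*(z-p[2])/v[2]
E
python3 - <<'E'
from h import *
o=get_obs();im=get_image("wrist");cv2.imwrite("pics/w0.png",im[:,:,::-1])
print(o["tool_pos"],o["dq"].round(3) if hasattr(o["dq"],'round') else o["dq"],o["t"])
for q,z in (("rocker_pad",.08),("round_top",.084),("bar_top",.084),("square_top",.084)):
    for r in cut_out(q,"wrist")[:2]:
        c=r["rect"];print(q,round(r["confidence"],2),np.round(c,1),np.round(watz(c[:2],z,o),3))
E
```

```text
t: 2.25
tool_pos: [0.5145, -0.0025, 0.2002]
tool_rot: [3.119, 0.378, 0.0]
contact_force: [-0.1, -0.0, 0.1]
opening: 0.0002
grip_force: 0.0
[ 0.51454983 -0.00245906  0.20015485] [ 0.004  0.002  0.     0.002 -0.    -0.002] 2.25
rocker_pad 0.29 [278.3 108.7  36.8  59.3] [0.581 0.063 0.08 ]
rocker_pad 0.27 [229.6 193.2  35.9  50.5] [0.484 0.096 0.08 ]
round_top 0.8 [194.9 106.3  43.6  37.5] [0.564 0.141 0.084]
round_top 0.48 [457.  113.2  46.3  38.3] [ 0.619 -0.108  0.084]
bar_top 0.57 [369.2 110.2  62.3  23.3] [ 0.601 -0.024  0.084]
bar_top 0.21 [457.2 115.   45.3  37.9] [ 0.617 -0.109  0.084]
square_top 0.76 [457.8 111.8  43.4  37.6] [ 0.62  -0.109  0.084]
square_top 0.43 [302.7 186.   14.8  15.8] [0.512 0.022 0.084]
```

View pics/w0.png

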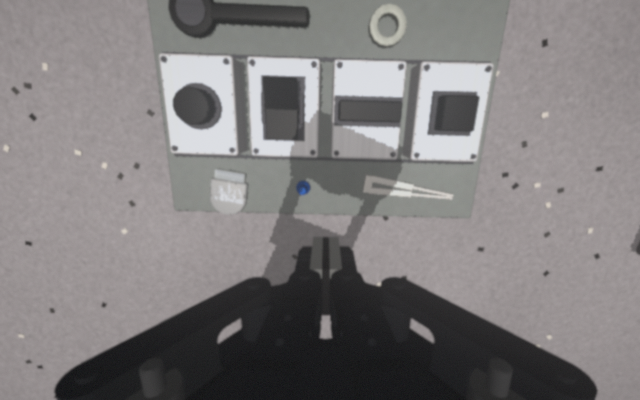

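The wrist picture shows round (195,106), rocker (282,108, far wing upper), bar (369,110) and square (456,112). The fingers are shut at (325,245). I'll fit the module block from its corners to get an exact frame.

Run:
```python
from h import *
o=get_obs();M=R.from_rotvec(o["tool_rot"]).as_matrix()
im=cv2.imread("pics/w0.png");g=cv2.cvtColor(im,cv2.COLOR_BGR2GRAY)
px=np.array([[160,54],[166,155],[238,54],[238,156],[249,57],[248,156],[322,58],[319,158],[334,59],[333,158],[407,60],[401,160],[421,62],[412,160],[495,63],[482,162]],np.float32)
px=cv2.cornerSubPix(g,px.reshape(-1,1,2).copy(),(4,4),(-1,-1),(3,30,.01)).reshape(-1,2)
P=np.array([watz(u,.062,o)[:2] for u in px])
cx=[.05,-.05]*8;cy=[]
for m in (132,44,-44,-132): cy+=[m+37,m+37,m-37,m-37]
C=np.c_[cx,np.array(cy)/1000.]
a,b=P.mean(0),C.mean(0);U,S,V=np.linalg.svd((C-b).T@(P-a));Rt=(U@V).T
print("centre",a,"yaw",np.degrees(np.arctan2(Rt[1,0],Rt[0,0])),"scale",S.sum()/((C-b)**2).sum())
print("res mm",((P-a)-(C-b)@Rt.T).round(4).tolist())
for n,l,z in (("rocker_pad",(.02,.044),.088),("round",(0,.132),.084),("bar",(0,-.044),.084),("square",(0,-.132),.084)):
    w=a+Rt@np.array(l);print(n,w.round(4),"tool offset",(M.T@(np.r_[w,z]-o["tool_pos"])).round(4))
print("tool yaw",np.degrees(np.arctan2(M[1,0],M[0,0])))
```

```text
centre [0.59143996 0.01614717] yaw 12.348703597653893 scale 0.9982466103224724
res mm [[-0.0001, -0.0047], [-0.0022, 0.005], [0.0022, -0.0043], [0.0011, 0.0036], [-0.0015, -0.0008], [-0.0005, 0.0043], [0.0002, -0.0003], [0.0004, 0.0006], [-0.0009, -0.0005], [0.0028, -0.0043], [-0.0022, 0.0047], [0.001, -0.0048], [-0.0025, 0.0013], [0.0015, 0.0002], [-0.0008, 0.0024], [0.0013, -0.0023]]
rocker_pad [0.6016 0.0634] tool offset [ 0.0999 -0.0423  0.1122]
round [0.5632 0.1451] tool offset [ 0.0823 -0.1308  0.1162]
bar [ 0.6008 -0.0268] tool offset [0.0776 0.0451 0.1162]
square [ 0.6197 -0.1128] tool offset [0.0752 0.1331 0.1162]
tool yaw 13.888756436530095
```

```bash
python3 -m crank '[{"offset":[0.06,-0.025,0.04],"twist":[0,0,1.5]},{"offset":[0.102,-0.042,0.08],"twist":[0,0,1.5]},{"offset":[0.102,-0.042,0.1],"twist":[0,0,1.5]},{"offset":[0.102,-0.042,0.105],"twist":[0,0,1.5]},{"offset":[0.102,-0.042,0.11],"twist":[0,0,1.5]},{"offset":[0.102,-0.042,0.114],"twist":[0,0,1.5]},{"offset":[0.102,-0.042,0.118],"twist":[0,0,1.5]},{"offset":[0.102,-0.042,0.12],"twist":[0,0,1.5]},{"offset":[0.102,-0.042,0.12],"twist":[0,0,1.5]}]' 0
```

```text
t: 3.62
tool_pos: [0.6036, 0.064, 0.0802]
tool_rot: [-3.123, -0.34, -0.0]
contact_force: [-0.5, -0.4, 0.4]
opening: 0.0003
grip_force: 0.0
```

```bash
python3 -m crank '[{"offset":[0,0,0.002],"twist":[0,0,0]},{"offset":[0,0,0.003],"twist":[0,0,0]},{"offset":[0,0,0.003],"twist":[0,0,0]}]' 0
```

```text
t: 4.0
tool_pos: [0.6036, 0.0641, 0.0769]
tool_rot: [-3.123, -0.34, 0.0]
contact_force: [-0.7, 0.7, -0.1]
opening: 0.0001
grip_force: 0.0
```

Run:
```python
from h import *
im=[cv2.resize(get_image(c)[y:y+100,x:x+130],None,fx=4,fy=4,interpolation=2) for c,x,y in (("scene",280,130),("side",250,160))]
cv2.imwrite("pics/a.png",np.vstack(im)[::1,:,::-1][:800]) if 0 else cv2.imwrite("pics/a.png",cv2.resize(np.hstack(im)[:,:,::-1],(800,308)))
```

```text
(no output)
```

View pics/a.png

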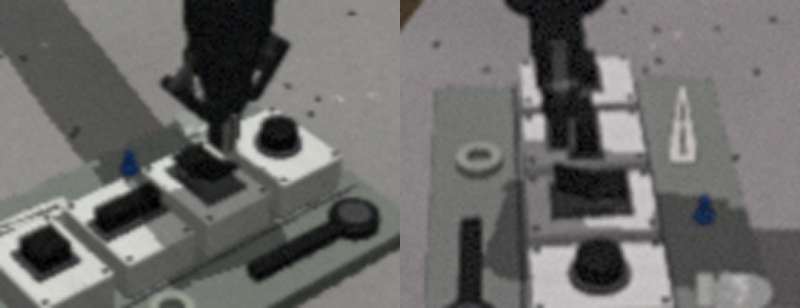

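The crops are ambiguous: in the left one the finger tip sits near (228,150), behind the black wing. I'll project the TCP and the rocker model points into both cameras to check.

```bash
cat >> h.py <<'E'
def proj(cam,p):
    c=get_calibration(cam);T=np.linalg.inv(np.array(c["world_from_camera"]));K=np.array(c["intrinsics"])
    q=T[:3,:3]@np.array(p)+T[:3,3];s=np.array([q[0],-q[1]])/-q[2];s=s*(1+c["k1"]*(s@s));return K[:2,:2]@s+K[:2,2]
E
python3 - <<'E'
from h import *
o=get_obs();a=np.array([.5914,.0161]);t=np.radians(12.35);Rz=np.array([[np.cos(t),-np.sin(t)],[np.sin(t),np.cos(t)]])
W=lambda x,y,z:np.r_[a+Rz@np.array([x,y]),z]
out=[]
for cam,x0,y0 in (("scene",280,130),("side",250,160)):
    im=cv2.resize(get_image(cam)[y0:y0+100,x0:x0+130],None,fx=6,fy=6,interpolation=2)[:,:,::-1].copy()
    d=lambda p:tuple(int(v) for v in ((proj(cam,p)-[x0,y0])*6+3))
    L=lambda q,c:cv2.polylines(im,[np.array([d(p) for p in q])],True,c,1)
    for m in (.132,.044,-.044,-.132):L([W(sx*.05,m+sy*.037,.062) for sx,sy in((1,1),(1,-1),(-1,-1),(-1,1))],(0,255,255))
    # far wing up (red), far wing over (green)
    L([W(0,.028,.080),W(.028,.028,.091),W(.028,.06,.091),W(0,.06,.080)],(0,0,255))
    L([W(0,.028,.080),W(.03,.028,.080),W(.03,.06,.080),W(0,.06,.080)],(0,255,0))
    cv2.circle(im,d(o["tool_pos"]),4,(255,0,255),2)
    out.append(im[:, :])
cv2.imwrite("pics/b.png",cv2.resize(out[0],(780,600)));cv2.imwrite("pics/c.png",cv2.resize(out[1],(780,600)))
E
```

```text
(no output)
```

View pics/b.png

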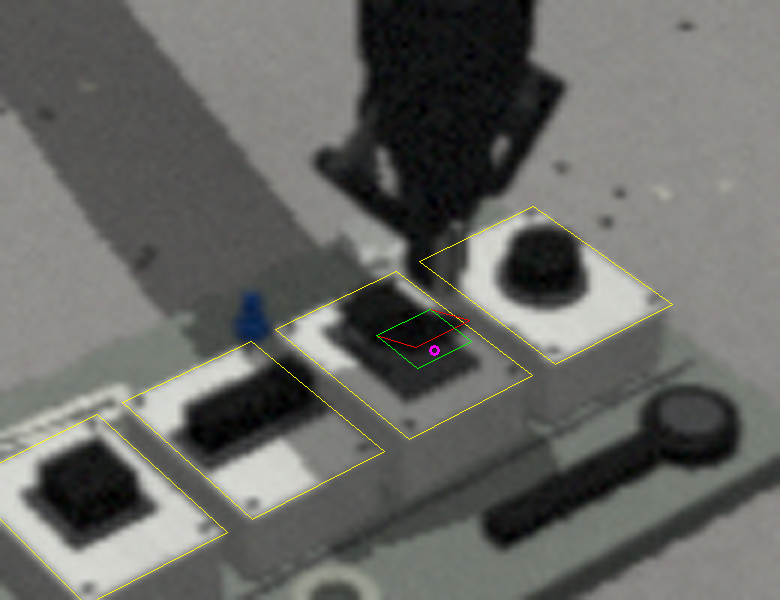

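View pics/c.png

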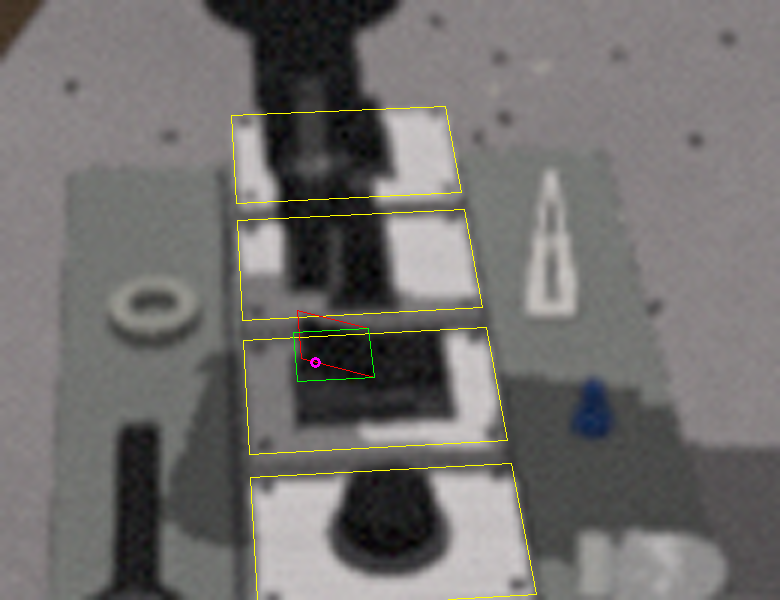

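The module outlines fit well in both views, so the frame is good. The visible finger tips, scene (430,285) and side (305,290) or (358,305) in the crops, are far from the projected TCP, so I'll triangulate them.

Run:
```python
from h import *
o=get_obs();print({k:np.round(o[k],4) for k in("q","tool_pos","opening","t")})
def tri(u1,u2):
    a,v=ray("scene",u1);b,w=ray("side",u2);v/=np.linalg.norm(v);w/=np.linalg.norm(w)
    s=np.linalg.lstsq(np.c_[v,-w],b-a,rcond=None)[0];p,q=a+v*s[0],b+w*s[1];return ((p+q)/2).round(4),np.linalg.norm(p-q).round(4)
for s in((305,290),(330,300),(358,305)):print(tri((351.7,177.5),(s[0]/6+250,s[1]/6+160)))
for z in (.077,.1,.12,.14):
    p=np.r_[o["tool_pos"][:2],z];print(z,[((proj(c,p)-k)*6).round() for c,k in(("scene",(280,130)),("side",(250,160)))])
im=get_image("wrist");cv2.imwrite("pics/w1.png",im[:,:,::-1])
```

```text
{'q': array([-0.0167,  0.109 ,  1.7553,  0.    ,  1.2773,  1.337 ]), 'tool_pos': array([0.6037, 0.0641, 0.0771]), 'opening': np.float64(0.0002), 't': np.float64(4.2)}
(array([0.604 , 0.0639, 0.1122]), np.float64(0.0044))
(array([0.5959, 0.0662, 0.1078]), np.float64(0.0005))
(array([0.5876, 0.0676, 0.1045]), np.float64(0.0076))
0.077 [array([432., 348.]), array([312., 359.])]
0.1 [array([433., 309.]), array([311., 312.])]
0.12 [array([435., 274.]), array([310., 270.])]
0.14 [array([436., 238.]), array([309., 227.])]
```

View pics/w1.png

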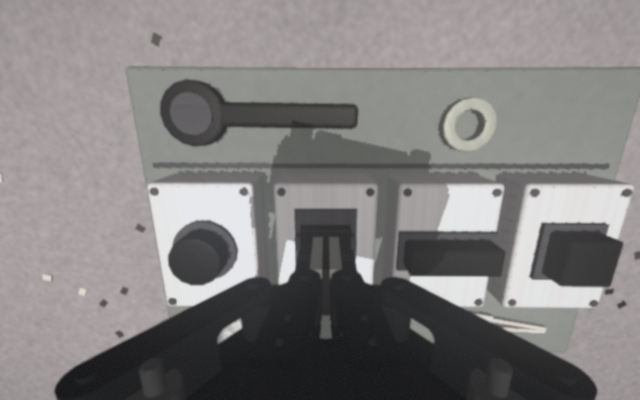

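The wrist picture shows the fingers at (325,240), well short of where the TCP would project. Triangulation also puts the tips at about z 0.107, so with no contact force they seem to be still above the wing. I'll go down by force feel.

```bash
python3 -m crank '[{"offset":[0,0,0.002],"twist":[0,0,0]},{"offset":[0,0,0.004],"twist":[0,0,0]},{"offset":[0,0,0.005],"twist":[0,0,0]}]' 0
python3 -m crank '[{"offset":[0,0,0.002],"twist":[0,0,0]},{"offset":[0,0,0.004],"twist":[0,0,0]},{"offset":[0,0,0.005],"twist":[0,0,0]}]' 0
```

```text
t: 4.62
tool_pos: [0.6035, 0.0641, 0.0718]
tool_rot: [-3.123, -0.34, 0.001]
contact_force: [-0.3, 0.4, 0.4]
opening: -0.0
grip_force: 0.0
t: 5.0
tool_pos: [0.6035, 0.0641, 0.0669]
tool_rot: [-3.123, -0.34, 0.0]
contact_force: [0.2, 0.4, -0.1]
opening: 0.0001
grip_force: 0.0
```

Still free, which confirms the tips are higher than reported.

```bash
python3 -m crank '[{"offset":[0,0,0.002],"twist":[0,0,0]},{"offset":[0,0,0.004],"twist":[0,0,0]},{"offset":[0,0,0.005],"twist":[0,0,0]}]' 0
python3 -m crank '[{"offset":[0,0,0.002],"twist":[0,0,0]},{"offset":[0,0,0.004],"twist":[0,0,0]},{"offset":[0,0,0.005],"twist":[0,0,0]}]' 0
python3 - <<'E'
from h import *
im=[cv2.resize(get_image(c)[y:y+75,x:x+95],None,fx=4,fy=4,interpolation=2) for c,x,y in (("scene",300,140),("side",260,180))]
w=cv2.resize(get_image("wrist")[130:330,200:450],(380,300))
cv2.imwrite("pics/d.png",np.vstack([np.hstack(im),np.hstack([w,w*0])])[:,:,::-1])
E
```

```text
t: 5.38
tool_pos: [0.6036, 0.0641, 0.0619]
tool_rot: [-3.123, -0.34, 0.0]
contact_force: [0.4, 0.0, -0.2]
opening: 0.0004
grip_force: 0.0
t: 5.75
tool_pos: [0.6036, 0.0641, 0.0569]
tool_rot: [-3.123, -0.34, 0.0]
contact_force: [-0.5, 0.2, -0.5]
opening: 0.0
grip_force: 0.0
```

View pics/d.png

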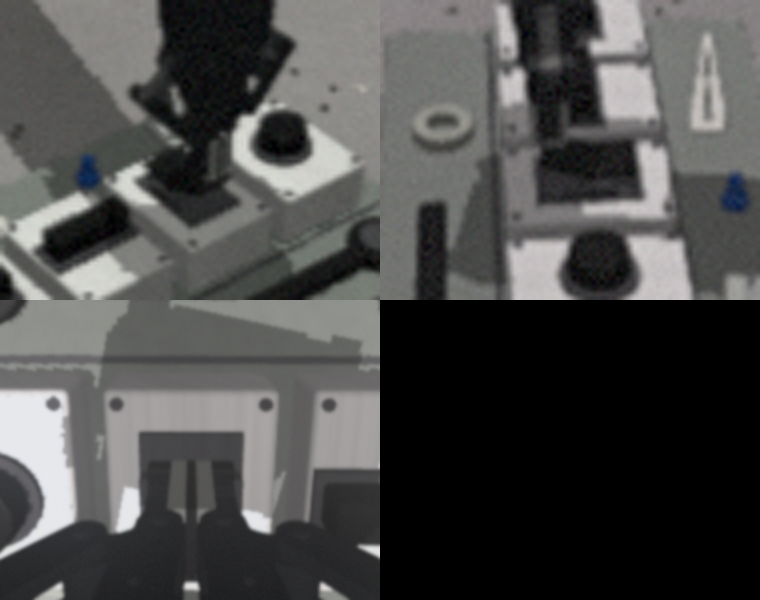

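The fingers now sit right over the far wing (top left crop, 215,175) and are almost touching. Continuing.

```bash
python3 -m crank '[{"offset":[0,0,0.0015],"twist":[0,0,0]},{"offset":[0,0,0.003],"twist":[0,0,0]}]' 0
python3 -m crank '[{"offset":[0,0,0.0015],"twist":[0,0,0]},{"offset":[0,0,0.003],"twist":[0,0,0]}]' 0
python3 -m crank '[{"offset":[0,0,0.0015],"twist":[0,0,0]},{"offset":[0,0,0.003],"twist":[0,0,0]}]' 0
```

```text
t: 6.15
tool_pos: [0.6037, 0.0641, 0.0541]
tool_rot: [3.123, 0.34, 0.0]
contact_force: [0.6, -0.6, 0.2]
opening: 0.0001
grip_force: 0.0
t: 6.4
tool_pos: [0.6044, 0.0642, 0.0518]
tool_rot: [-3.123, -0.34, -0.003]
contact_force: [0.4, 0.4, 2.5]
opening: -0.0
grip_force: 1.5
t: 6.65
tool_pos: [0.605, 0.0643, 0.0491]
tool_rot: [3.123, 0.34, 0.005]
contact_force: [3.1, 0.4, 3.7]
opening: 0.0002
grip_force: 1.8
```

```bash
python3 -m crank '[{"offset":[0,0,0.002],"twist":[0,0,0]},{"offset":[0,0,0.004],"twist":[0,0,0]},{"offset":[0,0,0.004],"twist":[0,0,0]}]' 0
python3 -m crank '[{"offset":[0,0,0.0015],"twist":[0,0,0]},{"offset":[0,0,0.003],"twist":[0,0,0]},{"offset":[0,0,0.003],"twist":[0,0,0]}]' 0
```

```text
t: 7.02
tool_pos: [0.6031, 0.0639, 0.0435]
tool_rot: [3.123, 0.34, -0.002]
contact_force: [1.7, 0.6, 2.4]
opening: 0.0002
grip_force: 1.1
t: 7.4
tool_pos: [0.6034, 0.064, 0.0426]
tool_rot: [3.123, 0.341, -0.002]
contact_force: [-4.3, -1.2, 10.9]
opening: -0.0001
grip_force: 5.6
```

```bash
python3 -m crank '[{"offset":[0,0,0.001],"twist":[0,0,0]},{"offset":[0,0,0.002],"twist":[0,0,0]},{"offset":[0,0,0.002],"twist":[0,0,0]}]' 0
```

```text
t: 7.78
tool_pos: [0.6034, 0.064, 0.0425]
tool_rot: [3.123, 0.341, -0.003]
contact_force: [-8.6, -0.2, 19.8]
opening: -0.0001
grip_force: 9.9
```

The rocker is on its stop: position is stuck at 0.0425 with 20 N. That means the tips really sit about 37 mm above the reported TCP. On to the round key (chassis shift −22, +88 mm).

```bash
python3 -m crank '[{"offset":[0,0,-0.03],"twist":[0,0,0]},{"offset":[0,0,-0.05],"twist":[0,0,0]},{"offset":[-0.012,-0.045,-0.05],"twist":[0,0,0]},{"offset":[-0.022,-0.088,-0.05],"twist":[0,0,0]},{"offset":[-0.022,-0.088,-0.03],"twist":[0,0,0]},{"offset":[-0.022,-0.088,-0.015],"twist":[0,0,0]},{"offset":[-0.022,-0.088,-0.012],"twist":[0,0,0]},{"offset":[-0.022,-0.088,-0.012],"twist":[0,0,0]}]' 0
python3 -m crank '[{"offset":[0,0,0.003],"twist":[0,0,0]},{"offset":[0,0,0.006],"twist":[0,0,0]},{"offset":[0,0,0.009],"twist":[0,0,0]},{"offset":[0,0,0.009],"twist":[0,0,0]}]' 0
```

```text
t: 8.78
tool_pos: [0.5632, 0.1445, 0.0505]
tool_rot: [3.123, 0.338, -0.002]
contact_force: [0.5, -0.3, 0.5]
opening: 0.0002
grip_force: 0.0
t: 9.28
tool_pos: [0.5637, 0.1452, 0.0424]
tool_rot: [3.123, 0.34, 0.002]
contact_force: [0.3, -0.6, 2.1]
opening: -0.0001
grip_force: 0.8
```

```bash
python3 -m crank '[{"offset":[0,0,0.002],"twist":[0,0,0]},{"offset":[0,0,0.004],"twist":[0,0,0]},{"offset":[0,0,0.006],"twist":[0,0,0]},{"offset":[0,0,0.006],"twist":[0,0,0]}]' 0
python3 -m crank '[{"offset":[0,0,0.001],"twist":[0,0,0]},{"offset":[0,0,0.003],"twist":[0,0,0]},{"offset":[0,0,0.003],"twist":[0,0,0]}]' 0
```

```text
t: 9.78
tool_pos: [0.5637, 0.1453, 0.0367]
tool_rot: [3.123, 0.34, 0.001]
contact_force: [0.5, -1.0, 5.2]
opening: -0.0
grip_force: 2.6
t: 10.15
tool_pos: [0.5639, 0.1453, 0.0365]
tool_rot: [3.123, 0.341, 0.0]
contact_force: [-6.7, -3.4, 17.1]
opening: 0.0002
grip_force: 9.3
```

Round key is on its stop (0.0365 as predicted, 17 N). Now the bar: +176 mm along tool y.

```bash
python3 -m crank '[{"offset":[0,0,-0.03],"twist":[0,0,0]},{"offset":[0,0,-0.055],"twist":[0,0,0]},{"offset":[0,0.05,-0.055],"twist":[0,0,0]},{"offset":[0,0.1,-0.055],"twist":[0,0,0]},{"offset":[0,0.15,-0.055],"twist":[0,0,0]},{"offset":[-0.001,0.176,-0.055],"twist":[0,0,0]},{"offset":[-0.001,0.176,-0.035],"twist":[0,0,0]},{"offset":[-0.001,0.176,-0.02],"twist":[0,0,0]},{"offset":[-0.001,0.176,-0.018],"twist":[0,0,0]},{"offset":[-0.001,0.176,-0.018],"twist":[0,0,0]}]' 0
python3 - <<'E'
from h import *
im=[cv2.resize(get_image(c)[y:y+75,x:x+95],None,fx=4,fy=4,interpolation=2) for c,x,y in (("scene",300,140),("side",260,180))]
w=cv2.resize(get_image("wrist")[50:350,80:560],(480,300))
cv2.imwrite("pics/e.png",np.vstack([np.hstack(im),np.hstack([w,np.zeros((300,280,3),np.uint8)])])[:,:,::-1])
E
```

```text
t: 11.4
tool_pos: [0.5997, -0.0257, 0.0505]
tool_rot: [-3.122, -0.342, 0.002]
contact_force: [0.6, 0.4, -1.2]
opening: -0.0001
grip_force: 0.0
```

View pics/e.png

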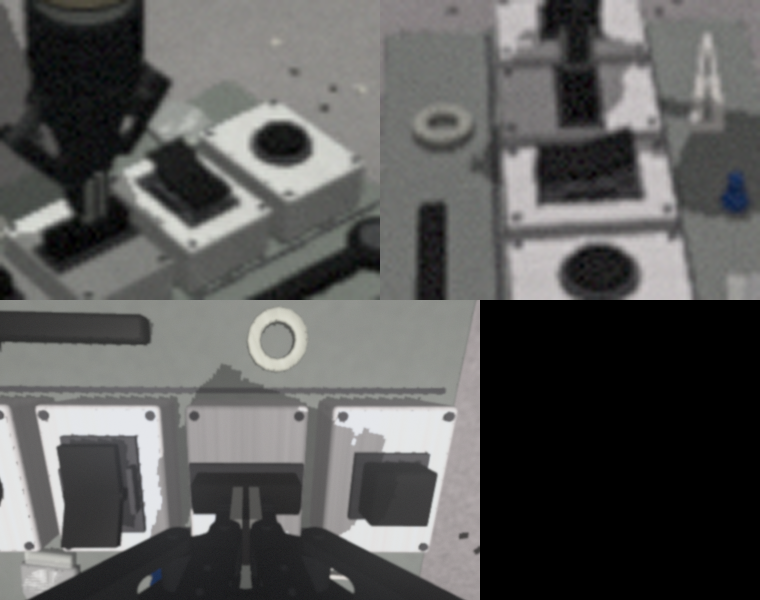

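The picture shows the rocker tipped over (near wing raised), the round key low, and the fingers over the middle of the bar at (245,490). Now I press the bar.

```bash
python3 -m crank '[{"offset":[0,0,0.004],"twist":[0,0,0]},{"offset":[0,0,0.007],"twist":[0,0,0]},{"offset":[0,0,0.01],"twist":[0,0,0]},{"offset":[0,0,0.013],"twist":[0,0,0]},{"offset":[0,0,0.015],"twist":[0,0,0]},{"offset":[0,0,0.017],"twist":[0,0,0]},{"offset":[0,0,0.017],"twist":[0,0,0]},{"offset":[0,0,0.017],"twist":[0,0,0]},{"offset":[0,0,0.017],"twist":[0,0,0]}]' 0
```

```text
t: 12.68
tool_pos: [0.6008, -0.0268, 0.0367]
tool_rot: [3.123, 0.34, 0.001]
contact_force: [-5.8, 1.9, 13.9]
opening: 0.0004
grip_force: 7.1
```

Bar is on its stop (0.0367) with 14 N. Holding, and handing in.

```bash
python3 -m crank '[{"offset":[0,0,0],"twist":[0,0,0]},{"offset":[0,0,0],"twist":[0,0,0]},{"offset":[0,0,0],"twist":[0,0,0]}]' 0; python3 -c "
from station import *
print(finish_job())"
```

```text
t: 13.05
tool_pos: [0.6007, -0.0268, 0.0367]
tool_rot: [3.123, 0.341, 0.001]
contact_force: [-4.7, 1.6, 14.7]
opening: 0.0001
grip_force: 7.1
the job is handed in; nothing more can be done
None
```

I pushed the rocker fully over, pressed the round key in, and handed the job in at 13 s with the fingers still holding the bar down on its stop at about 15 N; the square key and loose items were left alone, but the hand-in returned no verdict.

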